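Dock, pull-charge and cover the night lamp

ROBOT

A 7-joint arm with a two-finger parallel gripper is mounted at the origin on the work surface. World frame = base frame: x ahead of the robot, y to its left, z up, the work surface at z = 0. Lengths are in m, angles in rad, forces in N, time in s.
With the tool pointing down it reaches from about 0.4 to 0.75 m from the base axis. Payload 19.5 kg.
Tool frame: the origin (TCP) lies on the centre line of the jaws, within the pads' length; the fingertips stand bot.tip_extent ahead of it and the grasp point (between the pads) lies 5 mm behind it (bot.tip_extent is the distance from the TCP to the fingertips, in m); z points along the fingers, y is the line along which they close (so a half turn about z gives the same grasp; the last joint's range is limited). The gripper opens to 85 mm and grips with 20 to 120 N. Pads are 22 mm wide; open, the fingers measure 114 mm over their backs; the gripper's body (76 mm by 85 mm) begins 54 mm behind the grasp point. The pads swing forward as they close: fully open they stand 13 mm farther back than shut.
Start: joints at [-1.209, 0.707, -0.028, 1.485, 0.022, 0.951, -0.075], TCP at [0.226, 0.529, 0.245] pointing down, gripper open.
Joint ranges: [-2.71, 2.71], [-0.32, 2.16], [-1.57, 1.52], [0, 2.45], [-1.46, 4.6], [0, 2.02], [-2.83, 2.83]. Speed limits (rad/s): [1.89, 1.89, 2.57, 2.57, 3.01, 3.01, 3.01].

INTERFACE

Orientations are given as a unit quaternion [w, x, y, z].
In Python, from plant import bot gives the robot as it stands.
- The arm moves only by the shell command python3 -m crank 'ROWS' [FORCE]. ROWS is JSON, a list of rows, each an object of numbers: "rx", "ry", "rz": the turn, a rotation vector about the tool's x, y, z scaled (see below); "x", "y", "z": the shift along the tool's x, y, z scaled (see below); "hand": the opening, from -1 (shut) to 1 (fully open). A call has 1 to 10 rows; each row is the pose to reach, as a shift and turn from the pose commanded when the call began, along the tool's axes at that moment; what a row does not reach only later rows make up. The controller multiplies each number of a shift by 40 cm and each number of a turn by pi/2 rad. A row lasts 1/12 s, in which the tool goes at most 41.7 mm and 7.16 degrees, less where a joint would pass 70% of its speed; a pose out of reach is approached as far as the arm can. A call with a number of a shift or a turn outside -1 to 1 is refused whole. A call with a gripper value outside its range is refused whole. The fingers move at their own pace and stop on an object; FORCE is the grip in N (left out, the last holds). Time passes only in rows, so rows that repeat a pose let the fingers close. It gives the time, the measured TCP pose, the force, the opening and the grip force at its end, in the units of the state.
- bot.observe(): the state, without advancing time (a new reading comes with each control period).
- bot.get_image(name): name is "scene" or "top" or "wrist"; returns the picture (400x640x3 uint8, red, green, blue); there is no depth.
- bot.camera_params(name): a dict with "fx", "fy", "cx", "cy" (pixels), "pose" (4x4, takes a point from camera to world coordinates); the wrist camera has in their place "T_tool_cam" (4x4, takes a point from camera to tool coordinates, whose origin is the TCP and whose axes are the flange's). Camera axes: x right, y down, z forward; pixel columns grow to the right and rows downward; lengths in m; the calibration is good to about 2 mm. A picture is of the moment at which its call begins: read the wrist's pose just before it. camera_params takes no time and is no camera call.
- bot.sign_off(): hands the job in; it is judged then, once.
The state is a dict: "clock": time; "qpos": joint angles; "joint_velocities": joint speeds; "joint_torque": joint torques, N m; "position": TCP position; "eef_rot": TCP orientation; "contact_force": force on the tool from outside, world axes, zero at the start; "moment": the same for the moment, N m; "finger_gap": opening from 0.0 (shut) to 1.0 (fully open); "gripper_force": force on a finger pad.
Only numpy, scipy, OpenCV 4.12 (cv2) and the standard library are available. Lean on these libraries where they do the work, as an engineer would, in place of code of your own. Each camera call takes 0.05 s, during which the arm holds its last target. There are 200 camera calls.

TASK

Get the pull-charged night lamp ready: set the blue lamp down in its wooden cradle with its pull rod in the cradle's slot and let go of it; then take the orange knob, pull it all the way out to its stop, hold it there a moment, and ease it back fully home without letting it snap back. After that set the loose green cover on the lamp's round rim so that it sits seated and level, with the lamp still down in the cradle. Do not drop the lamp or the cover, and leave everything else on the shelf where it stands.

Things in the scene. Friction and masses are not known exactly. Their poses are not given: they have to be found in the camera images.
- lamp: Blue lamp, box 80 (x) x 60 (y) x 50 (z) mm, 0.55 kg; on top a round aluminium rim (outer diameter 54, inner 46, z = 50 to 62 mm). Origin: centre of underside. A steel pull rod 8 mm thick leaves its -x face 38 mm above the underside and ends in the orange knob. Can be gripped from above across its 60 mm width (y).
- cradle: Fixed wooden cradle, 102 (x) x 82 (y) mm outside, 90 x 70 inside. Origin: centre of underside; heights above it: floor 4 mm, side walls (along x) to 22, front (-x) and back (+x) walls to 48. The front wall has a 26 mm wide slot in its middle, open at the top, down to the floor, for the pull rod, so the lamp sits with its axes along the cradle's.
- pull (a joint): Travel of the pull rod (m): 0 = home, 0.055 = fully out at its stop; grows as the knob moves to the lamp's -x. A spring draws it home (about 1 N at home, 5 N fully out).
- pull_knob (a point): Centre of the orange knob, a disc 28 mm in diameter and 16 mm thick whose axis is the rod's; at home it lies 75 mm from the lamp's origin towards its -x, 38 mm above its underside. The gap between knob and lamp at home is 27 mm.
- lamp_rim (a point): Centre of the top edge of the lamp's round rim, 62 mm above the lamp's underside.
- cover: Loose green cover, 70 g. Origin: centre of the underside of its spigot. From below: spigot 40 mm in diameter, 5 deep (goes inside the rim); disc 64 mm in diameter, z = 5 to 11 mm (rests on the rim); upright wooden knob 22 mm in diameter, z = 11 to 33. Seated, its origin is 57 mm above the lamp's underside. It starts standing on its spigot.
- owl: White ceramic owl figurine, 62 mm across, 104 mm tall; loose bystander. Origin: centre of the underside.
- screwbox: Wooden box 85 x 85 x 55 mm with a round dark screw-top lid (shut tight), 71 mm tall in all; loose bystander. Origin: centre of the underside.
- tipcap: Tall black plastic umbrella tip cap standing up, 34 mm across its foot, 110 mm tall; loose bystander. Origin: centre of the underside.
- doorstop: Grey silicone wedge door stop, 110 x 42 mm, about 33 mm tall; loose bystander. Origin: centre of the underside.
- pen: Aluminium pen lying along its own x, 124 mm long, 11 mm thick; loose bystander. Origin: centre of the underside.
- keydish: Blue ceramic dish, 100 mm across, 25 mm tall; loose bystander. Origin: centre of the underside.
- candleglass: Amber glass cup, 68 mm across, 75 mm tall; loose bystander. Origin: centre of the underside.
Things that resemble listed ones, but are neither listed nor needed, are in the scene too. What is shaped like the cradle but pink is not meant.

How it is judged:
On the way, in this order (a step that is already met when the one before it is completed fails the run):
1. the lamp is down in the cradle, rod in the slot, and let go (x of lamp in the frame of cradle between -0.009 and 0.009 m and y of lamp in the frame of cradle between -0.009 and 0.009 m and z of lamp in the frame of cradle below 0.0065 m and angle between lamp's own z axis and vertical below 0.06 rad and angle between the x axis of lamp and the x axis of cradle, either way round below 0.18 rad and contact force between the fingers and lamp below 0.3 N), for 0.2 s.
2. the knob is held fully out at its stop (within 4 mm), lamp down in the cradle (x of lamp in the frame of cradle between -0.009 and 0.009 m and y of lamp in the frame of cradle between -0.009 and 0.009 m and z of lamp in the frame of cradle below 0.0065 m and angle between lamp's own z axis and vertical below 0.06 rad and angle between the x axis of lamp and the x axis of cradle, either way round below 0.18 rad and value of joint pull above 0.051 m), for 0.3 s.
3. the knob is back home (within 4 mm) (value of joint pull below 0.004 m), for 0.2 s.
4. the cover is seated level on the rim (horizontal distance between cover and lamp_rim below 0.007 m and z of cover in the frame of lamp between 0.0545 and 0.0595 m and angle between cover's own z axis and vertical below 0.06 rad), for 0.2 s.
At the end, for the whole second after the job is handed in: Lamp released in the cradle: within 9 mm in x and y, at most 2.5 mm above its floor, tilt < 0.06, turned < 0.18 rad; knob home within 4 mm; cover released on the rim: centred within 7 mm, origin 54.5 to 59.5 mm above the lamp's underside, tilt < 0.06 rad; both at rest (all of step 1 and all of step 4 and value of joint pull below 0.004 m and contact force between the fingers and cover below 0.3 N and linear speed of each of cover, lamp below 0.02 m/s); the robot touches nothing.
It fails at once if the knob snaps back (inward faster than 0.35 m/s) (velocity of joint pull below -0.35 m/s).
It fails at once if the lamp or the cover is dropped or thrown (faster than 1.2 m/s) (linear speed of any of lamp, cover above 1.2 m/s).
It fails at once if another thing on the shelf is shifted by more than 25 mm (distance of any of owl, screwbox, tipcap, doorstop, pen, keydish, candleglass from where it was at the start of the episode above 0.025 m).
It also fails if it takes over 58 s, if anything falls off the work surface, if the arm or the gripper's body presses on something with over 40 N, if the wrist force passes 120 N, or if a joint passes its speed limit or range.

## Working session

There is one attempt and no reset: what is moved stays moved. The work goes in short steps, Python scripts to look and compute and a shell command to move; the robot and the scene stay as the last step left them, time stands still between calls to the robot, and variables do not carry over. Pictures are saved under pics/ and viewed, at most 10 in all, crops included, and the job is handed in when it is done.

```bash
mkdir -p pics; cat > h.py <<'E'
import numpy as np, cv2
from plant import bot
from scipy.spatial.transform import Rotation as R
def grab(n):
    s=bot.observe(); im=bot.get_image(n); p=bot.camera_params(n)
    if n=='wrist':
        T=np.eye(4); q=s['eef_rot']; T[:3,:3]=R.from_quat([q[1],q[2],q[3],q[0]]).as_matrix(); T[:3,3]=s['position']
        P=T@np.array(p['T_tool_cam'])
    else: P=np.array(p['pose'])
    return im,p,P
def ray(p,P,u,v,z):
    d=P[:3,:3]@np.array([(u-p['cx'])/p['fx'],(v-p['cy'])/p['fy'],1]); o=P[:3,3]
    return o+d*(z-o[2])/d[2]
def proj(p,P,X):
    c=P[:3,:3].T@(np.array(X)-P[:3,3]); return p['fx']*c[0]/c[2]+p['cx'],p['fy']*c[1]/c[2]+p['cy']
def tool(dx,rz=None):
    "world shift -> tool units"
    q=bot.observe()['eef_rot']; M=R.from_quat([q[1],q[2],q[3],q[0]]).as_matrix()
    return M.T@np.array(dx)/0.4
E
python3 - <<'E'
from h import *
print(bot.observe(),bot.tip_extent)
for n in ['top','scene']:
    im,p,P=grab(n); np.save(f'pics/{n}.npy',im); cv2.imwrite(f'pics/{n}0.png',im[:,:,::-1]); print(n,p)
E
```

```text
{'clock': 0.0, 'qpos': array([-1.20871663,  0.70707714, -0.02761119,  1.48500059,  0.02199408,
        0.95089561, -0.07548853]), 'joint_velocities': array([-0.0006373 , -0.00042316, -0.00041339, -0.00013698,  0.00018866,
       -0.00080519,  0.0006552 ]), 'joint_torque': array([-4.53462708e-04, -8.83172822e+01,  1.23420998e+00, -2.36152697e+01,
        1.68698793e-02,  6.57622426e-03, -7.14242651e-05]), 'position': array([0.22581995, 0.5285309 , 0.24484198]), 'eef_rot': array([-9.16152594e-05,  2.00519285e-01,  9.79689607e-01, -5.31354150e-04]), 'contact_force': array([ 0.0256815 , -0.32145041,  0.11255433]), 'moment': array([0.03230401, 0.05687973, 0.01776601]), 'gripper_force': 0.0, 'finger_gap': 1.0010713206481299} 0.014
top {'fx': 399.6534640882782, 'fy': 399.6534640882782, 'cx': 322.3017593978222, 'cy': 196.48029774666006, 'pose': array([[-0.01568402, -0.98143318,  0.19116206,  0.37420135],
       [-0.99977268,  0.01815469,  0.01117979,  0.07099336],
       [-0.01444271, -0.19094326, -0.98149482,  1.08037475],
       [ 0.        ,  0.        ,  0.        ,  1.        ]])}
scene {'fx': 382.9243992651657, 'fy': 382.9243992651657, 'cx': 322.2392218496205, 'cy': 200.18102067245832, 'pose': array([[-0.35910596,  0.75720626, -0.54560204,  1.1110204 ],
       [ 0.9332933 ,  0.28975081, -0.21215108,  0.28287152],
       [-0.0025535 , -0.58539145, -0.81074678,  0.84590449],
       [ 0.        ,  0.        ,  0.        ,  1.        ]])}
```

View pics/top0.png

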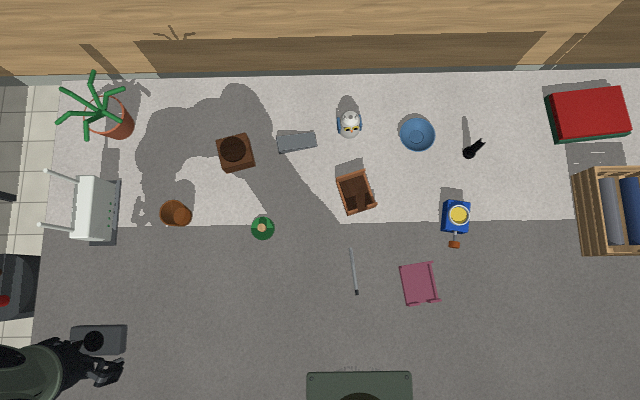

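View pics/scene0.png

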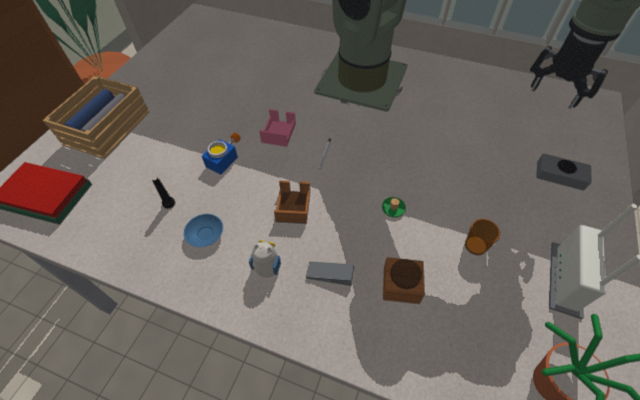

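The top view shows one blue lamp at (455,216) with its knob at (455,244), and one green cover at (262,227). Two things could be the cradle: brown at (355,193) and pink at (420,283). The brown wooden one fits, since pink is excluded. Next I'll measure and confirm with a crop.

```bash
cat > m.py <<'E'
from h import *
im=np.load('pics/top.npy'); _,p,P=grab('top')
hsv=cv2.cvtColor(im,cv2.COLOR_RGB2HSV)
def m(lo,hi,box):
    k=cv2.inRange(hsv,lo,hi); z=np.zeros_like(k); a,b,c,d=box; z[c:d,a:b]=k[c:d,a:b]
    cs,_=cv2.findContours(z,cv2.RETR_EXTERNAL,cv2.CHAIN_APPROX_NONE); return max(cs,key=cv2.contourArea)
def rep(n,c,z):
    M=cv2.moments(c); u,v=M['m10']/M['m00'],M['m01']/M['m00']
    W=np.array([ray(p,P,*q[0],z)[:2] for q in c],np.float32)
    print(n,np.round((u,v),1),ray(p,P,u,v,z).round(4),'rect',[np.round(t,4) for t in cv2.minAreaRect(W)])
rep('rim',m((20,80,120),(35,255,255),(435,475,195,235)),.058)
rep('blue',m((105,120,50),(125,255,255),(430,480,185,240)),.05)
rep('knob',m((5,120,60),(16,255,255),(440,470,232,255)),.038)
rep('cover',m((60,100,40),(85,255,255),(240,285,205,250)),.011)
rep('coverknob',m((8,40,120),(28,200,255),(250,275,215,240)),.033)
rep('cradle',m((3,90,30),(18,255,255),(330,382,165,222)),.04)
a=cv2.resize(im[160:260,325:405],None,fx=5,fy=5,interpolation=2);b=cv2.resize(im[180:260,430:480],None,fx=5,fy=5,interpolation=2)
b=cv2.copyMakeBorder(b,0,100,0,0,0)
cv2.imwrite('pics/crop1.png',np.hstack([a,b])[:,:,::-1])
E
python3 m.py
```

```text
rim [458.3 214.7] [ 0.5191 -0.2662  0.058 ] rect [array([ 0.5185, -0.2667]), array([0.0384, 0.0419]), np.float64(85.5979)]
blue [452.2 217.4] [ 0.5134 -0.2526  0.05  ] rect [array([ 0.5166, -0.2604]), array([0.0704, 0.0857]), np.float64(80.5688)]
knob [453.8 244.1] [ 0.4457 -0.255   0.038 ] rect [array([ 0.4458, -0.2556]), array([0.0264, 0.0154]), np.float64(89.034)]
cover [262.2 228. ] [0.4991 0.2462 0.011 ] rect [array([0.4992, 0.2468]), array([0.0598, 0.0594]), np.float64(0.4532)]
coverknob [261.3 227.3] [0.4983 0.2449 0.033 ] rect [array([0.4986, 0.2452]), array([0.0209, 0.0184]), np.float64(44.9108)]
cradle [355.2 191.8] [ 0.5877 -0.0047  0.04  ] rect [array([ 0.5893, -0.0059]), array([0.1085, 0.0837]), np.float64(16.7489)]
```

View pics/crop1.png

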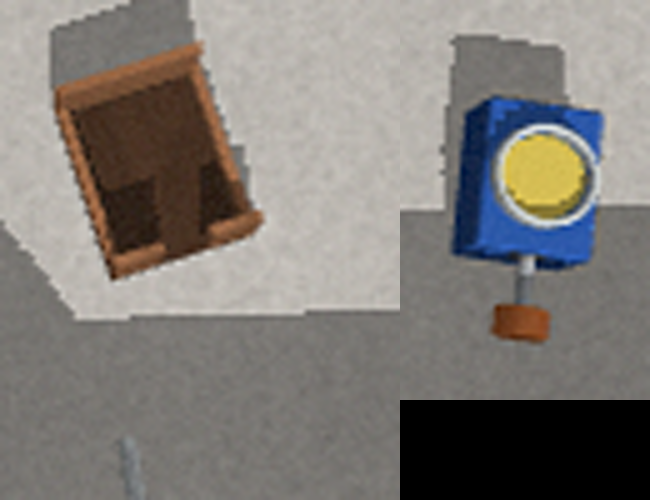

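The crop confirms the brown cradle, with its slot in the wall nearest the robot (crop ~(185,245)), and the lamp with a silver rim and its knob also towards the robot. I'll look closer with the wrist camera, stopping at the cradle and the lamp.

```bash
cat > go.py <<'E'
import sys
from h import *
# usage: go.py x y z yaw(deg of tool y axis) from current measured pose
s=bot.observe(); q=s['eef_rot']; M=R.from_quat([q[1],q[2],q[3],q[0]]).as_matrix()
x,y,z,a=map(float,sys.argv[1:5]); a=np.radians(a); Y=np.array([np.cos(a),np.sin(a),0]); Z=np.array([0,0,-1.]); X=np.cross(Y,Z)
G=np.stack([X,Y,Z],1); rv=R.from_matrix(M.T@G).as_rotvec()
print('shift',(M.T@(np.array([x,y,z])-s['position'])/.4).round(3),'turn',(rv/(np.pi/2)).round(3),'pos',s['position'].round(4),'t',round(s['clock'],2),'gap',round(s['finger_gap'],3))
E
python3 go.py 0.5 0.2 0.26 66.9; python3 go.py 0.55 0.0 0.28 107; python3 -c "
from h import *
print(bot.camera_params('wrist'))"
```

```text
shift [-0.953 -0.486 -0.037] turn [-0.001  0.    -0.   ] pos [0.2258 0.5286 0.245 ] t 0.15 gap 0.996
shift [-1.264 -0.897 -0.087] turn [-0.    -0.    -0.446] pos [0.2258 0.5286 0.245 ] t 0.15 gap 0.996
{'fx': 277.8556457618587, 'fy': 277.8556457618587, 'cx': 320.16599624001316, 'cy': 197.52125339887013, 'T_tool_cam': array([[-5.03161643e-04, -9.49177976e-01, -3.14739442e-01,
         8.02956235e-02],
       [ 9.99999841e-01, -3.96898014e-04, -4.01712311e-04,
         3.07309805e-04],
       [ 2.56377019e-04, -3.14739594e-01,  9.49178025e-01,
        -1.28538017e-01],
       [ 0.00000000e+00,  0.00000000e+00,  0.00000000e+00,
         1.00000000e+00]])}
```

```bash
python3 -m crank '[{"x":-0.95,"y":-0.49,"z":-0.04,"rz":-0.2},{"x":-0.95,"y":-0.49,"z":-0.04,"rz":-0.2},{"x":-0.95,"y":-0.49,"z":-0.04,"rz":-0.2},{"x":-0.95,"y":-0.49,"z":-0.04,"rz":-0.2},{"x":-0.95,"y":-0.49,"z":-0.04,"rz":-0.2},{"x":-0.95,"y":-0.49,"z":-0.04,"rz":-0.2},{"x":-0.95,"y":-0.49,"z":-0.04,"rz":-0.2},{"x":-0.95,"y":-0.49,"z":-0.04,"rz":-0.2},{"x":-0.95,"y":-0.49,"z":-0.04,"rz":-0.2},{"x":-0.95,"y":-0.49,"z":-0.04,"rz":-0.2}]'; python3 go.py 0.56 0.0 0.28 107
python3 - <<'E'
from h import *
im,p,P=grab('wrist'); np.save('pics/w_cover.npy',im); np.save('pics/w_cover_P.npy',P)
E
```

```text
shift [-1.287 -0.887 -0.087] turn [-0.    -0.    -0.446] pos [0.2258 0.5286 0.245 ] t 0.15 gap 0.996$[0]: bad value
```

```bash
python3 -m crank '[{"x":-0.95,"y":-0.49,"z":-0.04,"rx":0,"ry":0,"rz":-0.2,"hand":1},{"x":-0.95,"y":-0.49,"z":-0.04,"rx":0,"ry":0,"rz":-0.2,"hand":1},{"x":-0.95,"y":-0.49,"z":-0.04,"rx":0,"ry":0,"rz":-0.2,"hand":1},{"x":-0.95,"y":-0.49,"z":-0.04,"rx":0,"ry":0,"rz":-0.2,"hand":1},{"x":-0.95,"y":-0.49,"z":-0.04,"rx":0,"ry":0,"rz":-0.2,"hand":1},{"x":-0.95,"y":-0.49,"z":-0.04,"rx":0,"ry":0,"rz":-0.2,"hand":1},{"x":-0.95,"y":-0.49,"z":-0.04,"rx":0,"ry":0,"rz":-0.2,"hand":1},{"x":-0.95,"y":-0.49,"z":-0.04,"rx":0,"ry":0,"rz":-0.2,"hand":1},{"x":-0.95,"y":-0.49,"z":-0.04,"rx":0,"ry":0,"rz":-0.2,"hand":1},{"x":-0.95,"y":-0.49,"z":-0.04,"rx":0,"ry":0,"rz":-0.2,"hand":1}]'; python3 go.py 0.56 0.0 0.28 107
python3 - <<'E'
from h import *
im,p,P=grab('wrist'); np.save('pics/w_cover.npy',im); np.save('pics/w_cover_P.npy',P)
E
```

```text
clock: 1.03
position: [0.4922, 0.2059, 0.261]
eef_rot: [-0.0, 0.045, 0.999, -0.0]
contact_force: [0.6, 1.1, 0.1]
finger_gap: 1.004
gripper_force: 0.0
shift [-0.215 -0.497 -0.047] turn [-0.    -0.    -0.246] pos [0.4922 0.2059 0.261 ] t 1.03 gap 1.004
```

```bash
python3 -m crank '[{"x":-0.215,"y":-0.497,"z":-0.047,"rx":0,"ry":0,"rz":-0.246,"hand":1},{"x":-0.215,"y":-0.497,"z":-0.047,"rx":0,"ry":0,"rz":-0.246,"hand":1},{"x":-0.215,"y":-0.497,"z":-0.047,"rx":0,"ry":0,"rz":-0.246,"hand":1},{"x":-0.215,"y":-0.497,"z":-0.047,"rx":0,"ry":0,"rz":-0.246,"hand":1},{"x":-0.215,"y":-0.497,"z":-0.047,"rx":0,"ry":0,"rz":-0.246,"hand":1},{"x":-0.215,"y":-0.497,"z":-0.047,"rx":0,"ry":0,"rz":-0.246,"hand":1},{"x":-0.215,"y":-0.497,"z":-0.047,"rx":0,"ry":0,"rz":-0.246,"hand":1}]'
python3 - <<'E'
from h import *
im,p,P=grab('wrist'); np.save('pics/w_cr.npy',im); np.save('pics/w_cr_P.npy',P)
cv2.imwrite('pics/w_cr.png',im[:,:,::-1])
E
python3 go.py 0.49 -0.26 0.28 81.5
```

```text
clock: 1.67
position: [0.5596, -0.0015, 0.2794]
eef_rot: [-0.0, -0.145, 0.989, -0.001]
contact_force: [0.4, 0.3, 1.2]
finger_gap: 0.999
gripper_force: 0.0
shift [ 0.355 -0.574 -0.001] turn [-0.    -0.     0.282] pos [0.5592 0.001  0.2794] t 1.72 gap 0.998
```

View pics/w_cr.png

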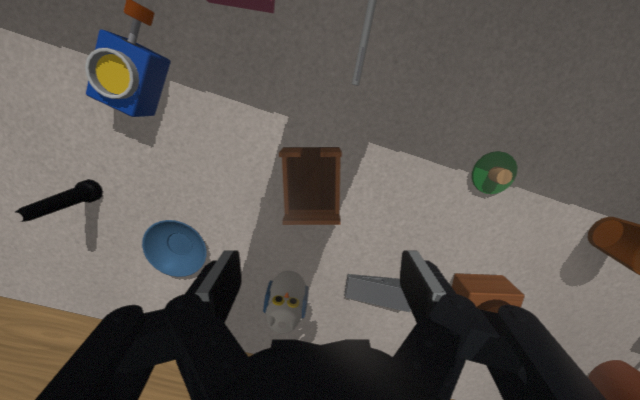

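The wrist view shows the cradle square to the image at about (311,186), so its yaw is close to 17°. The lamp is top left at (125,75).

```bash
python3 -m crank '[{"x":0.355,"y":-0.574,"z":0,"rx":0,"ry":0,"rz":0.282,"hand":1},{"x":0.355,"y":-0.574,"z":0,"rx":0,"ry":0,"rz":0.282,"hand":1},{"x":0.355,"y":-0.574,"z":0,"rx":0,"ry":0,"rz":0.282,"hand":1},{"x":0.355,"y":-0.574,"z":0,"rx":0,"ry":0,"rz":0.282,"hand":1},{"x":0.355,"y":-0.574,"z":0,"rx":0,"ry":0,"rz":0.282,"hand":1},{"x":0.355,"y":-0.574,"z":0,"rx":0,"ry":0,"rz":0.282,"hand":1},{"x":0.355,"y":-0.574,"z":0,"rx":0,"ry":0,"rz":0.282,"hand":1},{"x":0.355,"y":-0.574,"z":0,"rx":0,"ry":0,"rz":0.282,"hand":1},{"x":0.355,"y":-0.574,"z":0,"rx":0,"ry":0,"rz":0.282,"hand":1}]'
cat > m2.py <<'E'
from h import *
p=bot.camera_params('wrist')
def m(im,lo,hi,box):
    k=cv2.inRange(cv2.cvtColor(im,cv2.COLOR_RGB2HSV),lo,hi); z=np.zeros_like(k); a,b,c,d=box; z[c:d,a:b]=k[c:d,a:b]
    cs,_=cv2.findContours(z,cv2.RETR_EXTERNAL,cv2.CHAIN_APPROX_NONE); return max(cs,key=cv2.contourArea)
def rep(n,c,z,P):
    M=cv2.moments(c); u,v=M['m10']/M['m00'],M['m01']/M['m00']
    W=np.array([ray(p,P,*q[0],z)[:2] for q in c],np.float32)
    print(n,np.round((u,v),1),ray(p,P,u,v,z).round(4),'rect',[np.round(t,4) for t in cv2.minAreaRect(W)])
if __name__=='__main__':
    im,P=np.load('pics/w_cr.npy'),np.load('pics/w_cr_P.npy')
    rep('cradle48',m(im,(3,90,20),(18,255,255),(265,355,140,235)),.048,P)
    im,P=np.load('pics/w_cover.npy'),np.load('pics/w_cover_P.npy')
    rep('cover',m(im,(50,90,30),(85,255,255),(0,640,0,280)),.008,P)
    im,_,P=grab('wrist'); np.save('pics/w_l.npy',im); np.save('pics/w_l_P.npy',P)
    cv2.imwrite('pics/w_l.png',im[:,:,::-1])
    rep('rim',m(im,(20,80,120),(35,255,255),(150,450,60,300)),.055,P)
    rep('knob',m(im,(5,120,60),(16,255,255),(150,450,0,250)),.038,P)
    rep('blue',m(im,(105,120,50),(125,255,255),(200,450,0,260)),.05,P)
E
python3 m2.py
```

```text
clock: 2.47
position: [0.4905, -0.2584, 0.2795]
eef_rot: [-0.0, 0.073, 0.997, 0.0]
contact_force: [1.0, 0.1, 0.2]
finger_gap: 1.002
gripper_force: 0.0
cradle48 [311.1 185.1] [ 0.5838 -0.0075  0.048 ] rect [array([ 0.5875, -0.0075]), array([0.1065, 0.0806]), np.float64(16.6818)]
cover [349.5 168.4] [0.4992 0.2464 0.008 ] rect [array([0.5001, 0.2465]), array([0.0604, 0.0614]), np.float64(85.3375)]
rim [317.4 193.6] [ 0.5208 -0.2665  0.055 ] rect [array([ 0.5216, -0.2672]), array([0.0427, 0.0364]), np.float64(81.5765)]
knob [317.9 133.6] [ 0.4451 -0.2546  0.038 ] rect [array([ 0.4451, -0.2544]), array([0.0262, 0.0166]), np.float64(81.5785)]
blue [317.6 167.8] [ 0.4874 -0.2612  0.05  ] rect [array([ 0.4946, -0.2629]), array([0.0584, 0.0444]), np.float64(79.9488)]
```

View pics/w_l.png

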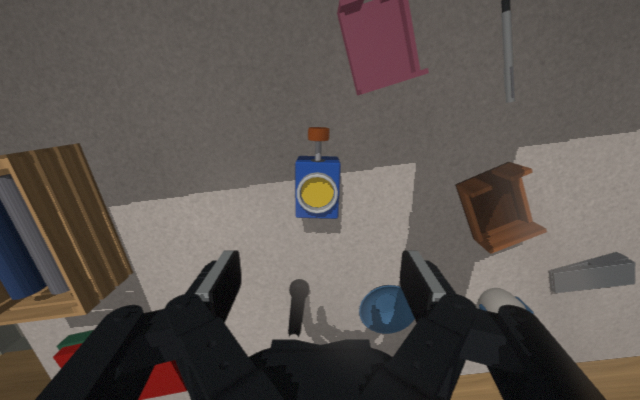

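The lamp sits square to the tool at image (318,193), so its yaw is about −8.8°. The knob-to-rim distance measures 75–77 mm, which agrees with the specified 75. Now to grasp it.

```bash
python3 go.py .5195 -.2663 .034 81.3; python3 go.py .5195 -.2663 .13 81.3
```

```text
shift [-0.074 -0.012  0.614] turn [ 0.001 -0.     0.005] pos [ 0.4909 -0.2574  0.2796] t 2.52 gap 0.999
shift [-0.074 -0.012  0.374] turn [ 0.001 -0.     0.005] pos [ 0.4909 -0.2574  0.2796] t 2.52 gap 0.999
```

```bash
python3 -m crank '[{"x":-0.074,"y":-0.013,"z":0.05,"rx":0,"ry":0,"rz":0.005,"hand":1},{"x":-0.074,"y":-0.013,"z":0.15,"rx":0,"ry":0,"rz":0.005,"hand":1},{"x":-0.074,"y":-0.013,"z":0.25,"rx":0,"ry":0,"rz":0.005,"hand":1},{"x":-0.074,"y":-0.013,"z":0.35,"rx":0,"ry":0,"rz":0.005,"hand":1},{"x":-0.074,"y":-0.013,"z":0.43,"rx":0,"ry":0,"rz":0.005,"hand":1},{"x":-0.074,"y":-0.013,"z":0.50,"rx":0,"ry":0,"rz":0.005,"hand":1},{"x":-0.074,"y":-0.013,"z":0.56,"rx":0,"ry":0,"rz":0.005,"hand":1},{"x":-0.074,"y":-0.013,"z":0.60,"rx":0,"ry":0,"rz":0.005,"hand":1},{"x":-0.074,"y":-0.013,"z":0.614,"rx":0,"ry":0,"rz":0.005,"hand":1},{"x":-0.074,"y":-0.013,"z":0.614,"rx":0,"ry":0,"rz":0.005,"hand":1}]'
python3 -m crank '[{"x":0,"y":0,"z":0,"rx":0,"ry":0,"rz":0,"hand":-1},{"x":0,"y":0,"z":0,"rx":0,"ry":0,"rz":0,"hand":-1},{"x":0,"y":0,"z":0,"rx":0,"ry":0,"rz":0,"hand":-1},{"x":0,"y":0,"z":0,"rx":0,"ry":0,"rz":0,"hand":-1},{"x":0,"y":0,"z":0,"rx":0,"ry":0,"rz":0,"hand":-1},{"x":0,"y":0,"z":0,"rx":0,"ry":0,"rz":0,"hand":-1}]' 50
python3 go.py .5195 -.2663 .034 81.3
```

```text
clock: 3.35
position: [0.5192, -0.2666, 0.0333]
eef_rot: [-0.001, 0.076, 0.997, 0.001]
contact_force: [0.7, 0.4, 0.3]
finger_gap: 1.001
gripper_force: 0.0
clock: 3.85
position: [0.5197, -0.2682, 0.0356]
eef_rot: [0.001, 0.077, 0.997, -0.0]
contact_force: [0.3, 3.1, 9.1]
finger_gap: 0.69
gripper_force: 53.9
shift [0.001 0.005 0.004] turn [-0.     0.001 -0.001] pos [ 0.5197 -0.2682  0.0356] t 3.85 gap 0.69
```

```bash
python3 -m crank '[{"x":0,"y":0,"z":-0.03,"rx":0,"ry":0,"rz":0,"hand":-1},{"x":0,"y":0,"z":-0.08,"rx":0,"ry":0,"rz":0,"hand":-1},{"x":0,"y":0,"z":-0.15,"rx":0,"ry":0,"rz":0,"hand":-1},{"x":0,"y":0,"z":-0.23,"rx":0,"ry":0,"rz":0,"hand":-1},{"x":0,"y":0,"z":-0.31,"rx":0,"ry":0,"rz":0,"hand":-1},{"x":0,"y":0,"z":-0.36,"rx":0,"ry":0,"rz":0,"hand":-1},{"x":0,"y":0,"z":-0.36,"rx":0,"ry":0,"rz":0,"hand":-1}]'
python3 go.py .5897 -.0068 .16 106.7
```

```text
clock: 4.43
position: [0.5201, -0.269, 0.1831]
eef_rot: [0.003, 0.077, 0.997, -0.001]
contact_force: [1.4, -0.5, -6.1]
finger_gap: 0.688
gripper_force: 58.9
shift [-0.071  0.675  0.057] turn [-0.002  0.004 -0.284] pos [ 0.5201 -0.269   0.1831] t 4.43 gap 0.688
```

```bash
python3 -m crank '[{"x":-0.003,"y":0.03,"z":0,"rx":0,"ry":0,"rz":-0.02,"hand":-1},{"x":-0.01,"y":0.10,"z":0,"rx":0,"ry":0,"rz":-0.05,"hand":-1},{"x":-0.018,"y":0.18,"z":0,"rx":0,"ry":0,"rz":-0.09,"hand":-1},{"x":-0.028,"y":0.27,"z":0,"rx":0,"ry":0,"rz":-0.13,"hand":-1},{"x":-0.038,"y":0.36,"z":0,"rx":0,"ry":0,"rz":-0.17,"hand":-1},{"x":-0.048,"y":0.45,"z":0,"rx":0,"ry":0,"rz":-0.21,"hand":-1},{"x":-0.058,"y":0.54,"z":0,"rx":0,"ry":0,"rz":-0.24,"hand":-1},{"x":-0.066,"y":0.62,"z":0,"rx":0,"ry":0,"rz":-0.27,"hand":-1},{"x":-0.07,"y":0.66,"z":0,"rx":0,"ry":0,"rz":-0.284,"hand":-1},{"x":-0.071,"y":0.675,"z":0,"rx":0,"ry":0,"rz":-0.284,"hand":-1}]'
python3 -m crank '[{"x":0,"y":0,"z":0,"rx":0,"ry":0,"rz":0,"hand":-1},{"x":0,"y":0,"z":0,"rx":0,"ry":0,"rz":0,"hand":-1},{"x":0,"y":0,"z":0,"rx":0,"ry":0,"rz":0,"hand":-1}]'
python3 go.py .5897 -.0068 .16 106.7
python3 - <<'E'
from m2 import *
im,_,P=grab('wrist'); cv2.imwrite('pics/w_h.png',im[:,:,::-1]); np.save('pics/w_h.npy',im); np.save('pics/w_h_P.npy',P)
print(bot.observe()['finger_gap'])
E
```

```text
clock: 5.27
position: [0.5881, -0.002, 0.1772]
eef_rot: [-0.001, -0.149, 0.989, 0.001]
contact_force: [0.2, 0.2, -8.3]
finger_gap: 0.695
gripper_force: 58.7
clock: 5.52
position: [0.588, -0.0074, 0.1778]
eef_rot: [-0.0, -0.145, 0.989, -0.0]
contact_force: [-1.2, -0.3, -7.1]
finger_gap: 0.69
gripper_force: 58.7
shift [-0.005  0.     0.044] turn [-0.    -0.001 -0.001] pos [ 0.588  -0.0074  0.1778] t 5.52 gap 0.69
0.6890173721852597
```

View pics/w_h.png

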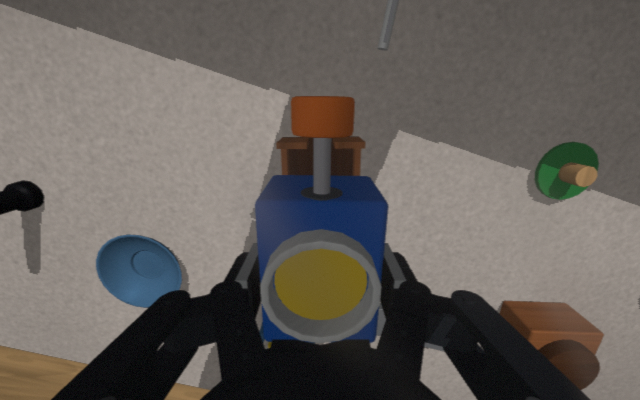

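The lamp is held squarely, with its rod at column 322 and the cradle's front wall spanning columns 277–365 behind it. Now a numeric check of both.

```bash
python3 - <<'E'
from m2 import *
im,P=np.load('pics/w_h.npy'),np.load('pics/w_h_P.npy')
rep('knob',m(im,(4,150,100),(12,255,255),(280,365,90,138)),.180,P)
rep('rim',m(im,(20,80,80),(35,255,255),(250,400,230,340)),.195,P)
a,b=ray(p,P,277,141,.048),ray(p,P,365,141,.048); print(a,b,(a+b)/2,np.linalg.norm(a-b))
c=np.array([.590,-.0068]); y=np.radians(16.7); d=np.array([np.cos(y),np.sin(y)]); print('expected front wall', c-.051*d, 'knob exp', c-.075*d)
E
```

```text
knob [315.3 115.6] [ 0.5158 -0.0314  0.18  ] rect [array([ 0.5161, -0.0305]), array([0.0164, 0.0224]), np.float64(16.6061)]
rim [320.3 283.6] [ 0.5874 -0.0078  0.195 ] rect [array([ 0.5885, -0.0075]), array([0.0387, 0.0433]), np.float64(16.6589)]
[ 0.55208534 -0.05983314  0.048     ] [0.52899582 0.01754749 0.048     ] [ 0.54054058 -0.02114282  0.048     ] 0.08075201424826656
expected front wall [ 0.54115105 -0.02145539] knob exp [ 0.51816331 -0.02835204]
```

```bash
python3 -m crank '[{"x":-0.005,"y":0,"z":0.04,"rx":0,"ry":0,"rz":0,"hand":-1},{"x":-0.005,"y":0,"z":0.1,"rx":0,"ry":0,"rz":0,"hand":-1},{"x":-0.005,"y":0,"z":0.16,"rx":0,"ry":0,"rz":0,"hand":-1},{"x":-0.005,"y":0,"z":0.21,"rx":0,"ry":0,"rz":0,"hand":-1},{"x":-0.005,"y":0,"z":0.24,"rx":0,"ry":0,"rz":0,"hand":-1},{"x":-0.005,"y":0,"z":0.265,"rx":0,"ry":0,"rz":0,"hand":-1},{"x":-0.005,"y":0,"z":0.28,"rx":0,"ry":0,"rz":0,"hand":-1},{"x":-0.005,"y":0,"z":0.295,"rx":0,"ry":0,"rz":0,"hand":-1},{"x":-0.005,"y":0,"z":0.305,"rx":0,"ry":0,"rz":0,"hand":-1},{"x":-0.005,"y":0,"z":0.305,"rx":0,"ry":0,"rz":0,"hand":-1}]'
python3 go.py .5897 -.0068 .04 106.7
```

```text
clock: 6.4
position: [0.5903, -0.0055, 0.0559]
eef_rot: [-0.0, -0.145, 0.989, -0.0]
contact_force: [0.0, -0.2, -6.8]
finger_gap: 0.699
gripper_force: 58.5
shift [ 0.002 -0.003  0.04 ] turn [-0. -0.  0.] pos [ 0.5903 -0.0055  0.0559] t 6.4 gap 0.699
```

```bash
python3 -m crank '[{"x":0.001,"y":-0.002,"z":0.01,"rx":0,"ry":0,"rz":0,"hand":-1},{"x":0.001,"y":-0.002,"z":0.018,"rx":0,"ry":0,"rz":0,"hand":-1},{"x":0.001,"y":-0.002,"z":0.026,"rx":0,"ry":0,"rz":0,"hand":-1},{"x":0.001,"y":-0.002,"z":0.033,"rx":0,"ry":0,"rz":0,"hand":-1},{"x":0.001,"y":-0.002,"z":0.038,"rx":0,"ry":0,"rz":0,"hand":-1},{"x":0.001,"y":-0.002,"z":0.04,"rx":0,"ry":0,"rz":0,"hand":-1},{"x":0.001,"y":-0.002,"z":0.04,"rx":0,"ry":0,"rz":0,"hand":-1}]'
```

```text
clock: 6.98
position: [0.5901, -0.0063, 0.04]
eef_rot: [-0.0, -0.146, 0.989, -0.0]
contact_force: [0.4, 0.6, -6.8]
finger_gap: 0.69
gripper_force: 58.8
```

```bash
python3 -m crank '[{"x":0,"y":0,"z":0.003,"rx":0,"ry":0,"rz":0,"hand":-1},{"x":0,"y":0,"z":0.005,"rx":0,"ry":0,"rz":0,"hand":-1},{"x":0,"y":0,"z":0.005,"rx":0,"ry":0,"rz":0,"hand":-1},{"x":0,"y":0,"z":0.005,"rx":0,"ry":0,"rz":0,"hand":-1}]'
```

```text
clock: 7.32
position: [0.5903, -0.0063, 0.0396]
eef_rot: [0.0, -0.146, 0.989, -0.0]
contact_force: [-10.3, -0.9, 23.8]
finger_gap: 0.691
gripper_force: 62.4
```

```bash
python3 -m crank '[{"x":0,"y":0,"z":-0.003,"rx":0,"ry":0,"rz":0,"hand":-1},{"x":0,"y":0,"z":-0.003,"rx":0,"ry":0,"rz":0,"hand":0.6},{"x":0,"y":0,"z":-0.003,"rx":0,"ry":0,"rz":0,"hand":0.9},{"x":0,"y":0,"z":-0.003,"rx":0,"ry":0,"rz":0,"hand":0.9},{"x":0,"y":0,"z":-0.003,"rx":0,"ry":0,"rz":0,"hand":0.9},{"x":0,"y":0,"z":-0.003,"rx":0,"ry":0,"rz":0,"hand":0.9},{"x":0,"y":0,"z":-0.003,"rx":0,"ry":0,"rz":0,"hand":0.9}]'
python3 -m crank '[{"x":0,"y":0,"z":-0.04,"rx":0,"ry":0,"rz":0,"hand":0.9},{"x":0,"y":0,"z":-0.12,"rx":0,"ry":0,"rz":0,"hand":0.9},{"x":0,"y":0,"z":-0.2,"rx":0,"ry":0,"rz":0,"hand":0.9},{"x":0.1,"y":0,"z":-0.25,"rx":0,"ry":0,"rz":0,"hand":0.9},{"x":0.19,"y":0,"z":-0.25,"rx":0,"ry":0,"rz":0,"hand":0.5},{"x":0.19,"y":0,"z":-0.25,"rx":0,"ry":0,"rz":0,"hand":0.3},{"x":0.19,"y":0,"z":-0.25,"rx":0,"ry":0,"rz":0,"hand":0.3}]'
python3 - <<'E'
from m2 import *
im,_,P=grab('wrist'); cv2.imwrite('pics/w_k.png',im[:,:,::-1])
print(bot.observe()['position'])
rep('rim',m(im,(20,80,80),(35,255,255),(150,500,100,400)),.057,P)
rep('knob',m(im,(4,150,60),(12,255,255),(150,500,0,300)),.042,P)
E
```

```text
clock: 7.9
position: [0.5902, -0.0063, 0.0393]
eef_rot: [-0.0, -0.146, 0.989, -0.0]
contact_force: [-0.5, 0.4, -0.2]
finger_gap: 0.949
gripper_force: 0.0
clock: 8.48
position: [0.5162, -0.0289, 0.1399]
eef_rot: [-0.0, -0.145, 0.989, -0.0]
contact_force: [1.9, -0.1, -0.5]
finger_gap: 0.648
gripper_force: 0.0
[ 0.51763437 -0.02833734  0.13963407]
rim [320.5 290.3] [ 0.5908 -0.0065  0.057 ] rect [array([ 0.5914, -0.0063]), array([0.0374, 0.0425]), np.float64(16.7029)]
knob [321.6 206. ] [ 0.5183 -0.0273  0.042 ] rect [array([ 0.5183, -0.0267]), array([0.024 , 0.0263]), np.float64(15.8143)]
```

View pics/w_k.png

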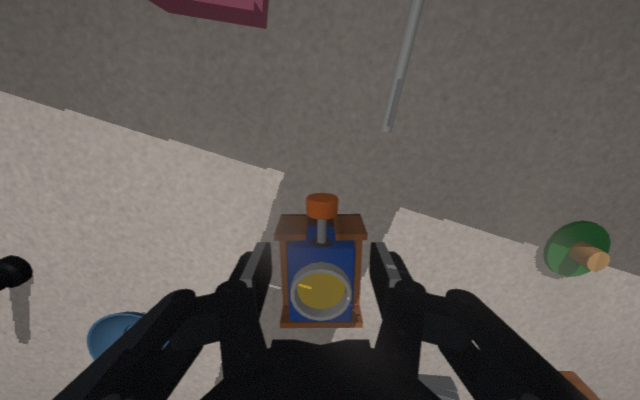

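The lamp is down in the cradle with its rod in the slot, and the knob is at image (321,206), i.e. (0.518,−0.028). Next I'll lower onto the knob and grip it.

```bash
python3 -m crank '[{"x":0,"y":0,"z":0.05,"rx":0,"ry":0,"rz":0,"hand":0.2},{"x":0,"y":0,"z":0.12,"rx":0,"ry":0,"rz":0,"hand":0.2},{"x":0,"y":0,"z":0.18,"rx":0,"ry":0,"rz":0,"hand":0.2},{"x":0,"y":0,"z":0.22,"rx":0,"ry":0,"rz":0,"hand":0.2},{"x":0,"y":0,"z":0.245,"rx":0,"ry":0,"rz":0,"hand":0.2},{"x":0,"y":0,"z":0.256,"rx":0,"ry":0,"rz":0,"hand":0.2},{"x":0,"y":0,"z":0.256,"rx":0,"ry":0,"rz":0,"hand":0.2}]'
python3 -m crank '[{"x":0,"y":0,"z":0,"rx":0,"ry":0,"rz":0,"hand":-1},{"x":0,"y":0,"z":0,"rx":0,"ry":0,"rz":0,"hand":-1},{"x":0,"y":0,"z":0,"rx":0,"ry":0,"rz":0,"hand":-1},{"x":0,"y":0,"z":0,"rx":0,"ry":0,"rz":0,"hand":-1},{"x":0,"y":0,"z":0,"rx":0,"ry":0,"rz":0,"hand":-1},{"x":0,"y":0,"z":0,"rx":0,"ry":0,"rz":0,"hand":-1}]' 50
```

```text
clock: 9.12
position: [0.5177, -0.0279, 0.0363]
eef_rot: [-0.0, -0.146, 0.989, 0.0]
contact_force: [0.7, 0.3, 0.8]
finger_gap: 0.6
gripper_force: 0.0
clock: 9.62
position: [0.5179, -0.0282, 0.0378]
eef_rot: [0.001, -0.145, 0.989, -0.0]
contact_force: [-0.6, 1.1, 7.1]
finger_gap: 0.304
gripper_force: 48.7
```

```bash
python3 -m crank '[{"x":0.012,"y":0,"z":0,"rx":0,"ry":0,"rz":0,"hand":-1},{"x":0.026,"y":0,"z":0,"rx":0,"ry":0,"rz":0,"hand":-1},{"x":0.04,"y":0,"z":0,"rx":0,"ry":0,"rz":0,"hand":-1},{"x":0.054,"y":0,"z":0,"rx":0,"ry":0,"rz":0,"hand":-1},{"x":0.068,"y":0,"z":0,"rx":0,"ry":0,"rz":0,"hand":-1},{"x":0.082,"y":0,"z":0,"rx":0,"ry":0,"rz":0,"hand":-1},{"x":0.096,"y":0,"z":0,"rx":0,"ry":0,"rz":0,"hand":-1},{"x":0.11,"y":0,"z":0,"rx":0,"ry":0,"rz":0,"hand":-1},{"x":0.122,"y":0,"z":0,"rx":0,"ry":0,"rz":0,"hand":-1},{"x":0.13,"y":0,"z":0,"rx":0,"ry":0,"rz":0,"hand":-1}]'
python3 -m crank '[{"x":0.005,"y":0,"z":0,"rx":0,"ry":0,"rz":0,"hand":-1},{"x":0.008,"y":0,"z":0,"rx":0,"ry":0,"rz":0,"hand":-1},{"x":0.008,"y":0,"z":0,"rx":0,"ry":0,"rz":0,"hand":-1},{"x":0.008,"y":0,"z":0,"rx":0,"ry":0,"rz":0,"hand":-1}]'
```

```text
clock: 10.45
position: [0.4671, -0.0433, 0.0369]
eef_rot: [0.0, -0.146, 0.989, -0.0]
contact_force: [5.3, 0.7, 1.0]
finger_gap: 0.311
gripper_force: 49.0
clock: 10.78
position: [0.4646, -0.044, 0.0369]
eef_rot: [0.0, -0.146, 0.989, 0.0]
contact_force: [5.0, 0.7, 0.9]
finger_gap: 0.306
gripper_force: 49.0
```

```bash
python3 -m crank '[{"x":0.003,"y":0,"z":0,"rx":0,"ry":0,"rz":0,"hand":-1},{"x":0.006,"y":0,"z":0,"rx":0,"ry":0,"rz":0,"hand":-1},{"x":0.006,"y":0,"z":0,"rx":0,"ry":0,"rz":0,"hand":-1}]'
python3 -m crank '[{"x":0.003,"y":0,"z":0,"rx":0,"ry":0,"rz":0,"hand":-1},{"x":0.006,"y":0,"z":0,"rx":0,"ry":0,"rz":0,"hand":-1},{"x":0.006,"y":0,"z":0,"rx":0,"ry":0,"rz":0,"hand":-1}]'
```

```text
clock: 11.03
position: [0.4622, -0.0447, 0.0369]
eef_rot: [-0.0, -0.146, 0.989, -0.0]
contact_force: [4.2, 2.2, 1.9]
finger_gap: 0.31
gripper_force: 49.0
clock: 11.28
position: [0.4609, -0.0452, 0.037]
eef_rot: [0.001, -0.146, 0.989, 0.0]
contact_force: [8.1, 2.0, 1.4]
finger_gap: 0.311
gripper_force: 49.0
```

```bash
cat > kr.py <<'E'
from m2 import *
im,_,P=grab('wrist'); cv2.imwrite('pics/w_p.png',im[:,:,::-1])
rep('rim',m(im,(20,80,80),(35,255,255),(150,500,60,399)),.057,P)
p0=p; im,p,P=grab('top'); import m2; m2.p=p
rep('rimtop',m(im,(20,80,80),(35,255,255),(335,380,165,225)),.057,P)
rep('knobtop',m(im,(4,150,60),(14,255,255),(345,400,212,255)),.042,P)
E
python3 kr.py; python3 -m crank '[{"x":0.004,"y":0,"z":0,"rx":0,"ry":0,"rz":0,"hand":-1},{"x":0.006,"y":0,"z":0,"rx":0,"ry":0,"rz":0,"hand":-1},{"x":0.006,"y":0,"z":0,"rx":0,"ry":0,"rz":0,"hand":-1}]'; python3 kr.py
```

```text
clock: 11.58
position: [0.4606, -0.0455, 0.0373]
eef_rot: [0.003, -0.146, 0.989, 0.0]
contact_force: [18.7, 3.2, 1.3]
finger_gap: 0.309
gripper_force: 49.1Traceback (most recent call last):
  File "kr.py", line 3, in <module>
    rep('rim',m(im,(20,80,80),(35,255,255),(150,500,60,399)),.057,P)
              ~^^^^^^^^^^^^^^^^^^^^^^^^^^^^^^^^^^^^^^^^^^^^^
  File "m2.py", line 5, in m
    cs,_=cv2.findContours(z,cv2.RETR_EXTERNAL,cv2.CHAIN_APPROX_NONE); return max(cs,key=cv2.contourArea)
                                                                             ~~~^^^^^^^^^^^^^^^^^^^^^^^^
ValueError: max() iterable argument is empty
Traceback (most recent call last):
  File "kr.py", line 3, in <module>
    rep('rim',m(im,(20,80,80),(35,255,255),(150,500,60,399)),.057,P)
              ~^^^^^^^^^^^^^^^^^^^^^^^^^^^^^^^^^^^^^^^^^^^^^
  File "m2.py", line 5, in m
    cs,_=cv2.findContours(z,cv2.RETR_EXTERNAL,cv2.CHAIN_APPROX_NONE); return max(cs,key=cv2.contourArea)
                                                                             ~~~^^^^^^^^^^^^^^^^^^^^^^^^
ValueError: max() iterable argument is empty
```

The force rose to 19 N at about 60 mm: that is the stop, with the lamp moved ~5 mm against the front wall. I'll hold there, then ease it home.

```bash
python3 -m crank '[{"x":-0.002,"y":0,"z":0,"rx":0,"ry":0,"rz":0,"hand":-1},{"x":-0.002,"y":0,"z":0,"rx":0,"ry":0,"rz":0,"hand":-1},{"x":-0.002,"y":0,"z":0,"rx":0,"ry":0,"rz":0,"hand":-1},{"x":-0.002,"y":0,"z":0,"rx":0,"ry":0,"rz":0,"hand":-1},{"x":-0.002,"y":0,"z":0,"rx":0,"ry":0,"rz":0,"hand":-1},{"x":-0.002,"y":0,"z":0,"rx":0,"ry":0,"rz":0,"hand":-1},{"x":-0.002,"y":0,"z":0,"rx":0,"ry":0,"rz":0,"hand":-1},{"x":-0.002,"y":0,"z":0,"rx":0,"ry":0,"rz":0,"hand":-1}]'
python3 -m crank '[{"x":-0.008,"y":0,"z":0,"rx":0,"ry":0,"rz":0,"hand":-1},{"x":-0.02,"y":0,"z":0,"rx":0,"ry":0,"rz":0,"hand":-1},{"x":-0.032,"y":0,"z":0,"rx":0,"ry":0,"rz":0,"hand":-1},{"x":-0.044,"y":0,"z":0,"rx":0,"ry":0,"rz":0,"hand":-1},{"x":-0.056,"y":0,"z":0,"rx":0,"ry":0,"rz":0,"hand":-1},{"x":-0.068,"y":0,"z":0,"rx":0,"ry":0,"rz":0,"hand":-1},{"x":-0.08,"y":0,"z":0,"rx":0,"ry":0,"rz":0,"hand":-1},{"x":-0.092,"y":0,"z":0,"rx":0,"ry":0,"rz":0,"hand":-1},{"x":-0.104,"y":0,"z":0,"rx":0,"ry":0,"rz":0,"hand":-1},{"x":-0.115,"y":0,"z":0,"rx":0,"ry":0,"rz":0,"hand":-1}]'
python3 -m crank '[{"x":-0.008,"y":0,"z":0,"rx":0,"ry":0,"rz":0,"hand":-1},{"x":-0.016,"y":0,"z":0,"rx":0,"ry":0,"rz":0,"hand":-1},{"x":-0.022,"y":0,"z":0,"rx":0,"ry":0,"rz":0,"hand":-1},{"x":-0.026,"y":0,"z":0,"rx":0,"ry":0,"rz":0,"hand":-1},{"x":-0.028,"y":0,"z":0,"rx":0,"ry":0,"rz":0,"hand":-1},{"x":-0.028,"y":0,"z":0,"rx":0,"ry":0,"rz":0,"hand":-1}]'
```

```text
clock: 12.3
position: [0.4607, -0.0455, 0.0372]
eef_rot: [0.002, -0.146, 0.989, 0.0]
contact_force: [14.7, 2.6, 1.9]
finger_gap: 0.312
gripper_force: 49.2
clock: 13.13
position: [0.5027, -0.0328, 0.0372]
eef_rot: [-0.0, -0.146, 0.989, -0.0]
contact_force: [1.2, 0.1, 12.5]
finger_gap: 0.31
gripper_force: 50.1
clock: 13.63
position: [0.5133, -0.0296, 0.0373]
eef_rot: [0.0, -0.146, 0.989, -0.0]
contact_force: [1.0, -0.4, 14.7]
finger_gap: 0.309
gripper_force: 50.2
```

```bash
python3 -m crank '[{"x":-0.003,"y":0,"z":-0.001,"rx":0,"ry":0,"rz":0,"hand":-1},{"x":-0.006,"y":0,"z":-0.002,"rx":0,"ry":0,"rz":0,"hand":-1},{"x":-0.009,"y":0,"z":-0.002,"rx":0,"ry":0,"rz":0,"hand":-1},{"x":-0.009,"y":0,"z":-0.002,"rx":0,"ry":0,"rz":0,"hand":-1}]'
```

```text
clock: 13.97
position: [0.5145, -0.0292, 0.0376]
eef_rot: [-0.003, -0.145, 0.989, -0.0]
contact_force: [-10.5, -1.7, 14.9]
finger_gap: 0.308
gripper_force: 50.3
```

```bash
python3 -m crank '[{"x":-0.003,"y":0,"z":-0.003,"rx":0,"ry":0,"rz":0,"hand":-1},{"x":-0.004,"y":0,"z":-0.004,"rx":0,"ry":0,"rz":0,"hand":-1},{"x":-0.004,"y":0,"z":-0.004,"rx":0,"ry":0,"rz":0,"hand":-1},{"x":-0.004,"y":0,"z":-0.004,"rx":0,"ry":0,"rz":0,"hand":-1}]'
```

```text
clock: 14.3
position: [0.5175, -0.0282, 0.039]
eef_rot: [-0.001, -0.145, 0.989, -0.0]
contact_force: [-3.3, -0.7, -2.9]
finger_gap: 0.309
gripper_force: 49.2
```

```bash
python3 -m crank '[{"x":0.001,"y":0,"z":0.002,"rx":0,"ry":0,"rz":0,"hand":-1},{"x":0.001,"y":0,"z":0.002,"rx":0,"ry":0,"rz":0,"hand":0},{"x":0.001,"y":0,"z":0.002,"rx":0,"ry":0,"rz":0,"hand":0.3},{"x":0.001,"y":0,"z":0.002,"rx":0,"ry":0,"rz":0,"hand":0.3},{"x":0,"y":0,"z":-0.05,"rx":0,"ry":0,"rz":0,"hand":0.3},{"x":0,"y":0,"z":-0.14,"rx":0,"ry":0,"rz":0,"hand":0.3},{"x":0,"y":0,"z":-0.24,"rx":0,"ry":0,"rz":0,"hand":0.3},{"x":0,"y":0,"z":-0.3,"rx":0,"ry":0,"rz":0,"hand":0.3},{"x":0,"y":0,"z":-0.3,"rx":0,"ry":0,"rz":0,"hand":0.3},{"x":0,"y":0,"z":-0.3,"rx":0,"ry":0,"rz":0,"hand":0.3}]'
python3 - <<'E'
from m2 import *
im,_,P=grab('wrist'); cv2.imwrite('pics/w_f.png',im[:,:,::-1])
rep('rim',m(im,(20,80,80),(35,255,255),(150,500,60,399)),.057,P)
rep('knob',m(im,(4,150,60),(12,255,255),(150,500,0,300)),.042,P)
E
python3 go.py .499 .246 .16 106.7
```

```text
clock: 15.13
position: [0.5188, -0.028, 0.1604]
eef_rot: [0.001, -0.145, 0.989, -0.0]
contact_force: [-0.7, -0.3, -0.5]
finger_gap: 0.647
gripper_force: 0.0
rim [320.6 273.4] [ 0.5899 -0.0066  0.057 ] rect [array([ 0.5901, -0.0066]), array([0.0405, 0.0404]), np.float64(58.5038)]
knob [320.5 194.6] [ 0.5178 -0.0283  0.042 ] rect [array([ 0.5179, -0.0283]), array([0.0225, 0.0254]), np.float64(16.7121)]
shift [-0.151  0.67  -0.002] turn [-0.  0.  0.] pos [ 0.5183 -0.028   0.1593] t 15.18 gap 0.648
```

View pics/w_f.png

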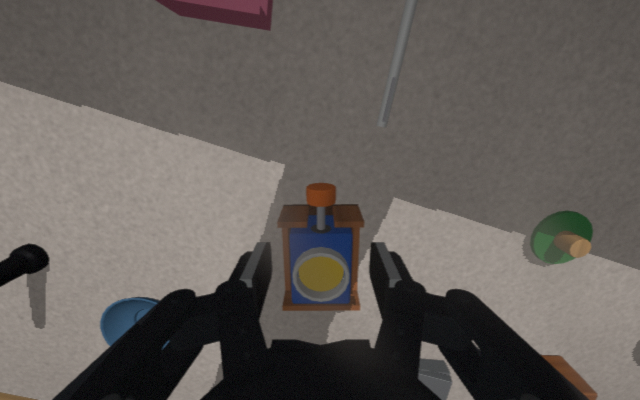

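The knob is home: rim to knob measures 75.3 mm and the lamp is centred at (0.590,−0.0066). On to the cover.

```bash
python3 -m crank '[{"x":-0.02,"y":0.08,"z":0,"rx":0,"ry":0,"rz":0,"hand":0.2},{"x":-0.04,"y":0.17,"z":0,"rx":0,"ry":0,"rz":0,"hand":0.2},{"x":-0.06,"y":0.26,"z":0,"rx":0,"ry":0,"rz":0,"hand":0.2},{"x":-0.08,"y":0.35,"z":0,"rx":0,"ry":0,"rz":0,"hand":0.2},{"x":-0.1,"y":0.44,"z":0,"rx":0,"ry":0,"rz":0,"hand":0.2},{"x":-0.12,"y":0.53,"z":0,"rx":0,"ry":0,"rz":0,"hand":0.2},{"x":-0.14,"y":0.61,"z":0,"rx":0,"ry":0,"rz":0,"hand":0.2},{"x":-0.151,"y":0.67,"z":0,"rx":0,"ry":0,"rz":0,"hand":0.2},{"x":-0.151,"y":0.67,"z":0,"rx":0,"ry":0,"rz":0,"hand":0.2},{"x":-0.151,"y":0.67,"z":0,"rx":0,"ry":0,"rz":0,"hand":0.2}]'
python3 - <<'E'
from m2 import *
im,_,P=grab('wrist'); cv2.imwrite('pics/w_c.png',im[:,:,::-1])
rep('disc',m(im,(50,90,30),(85,255,255),(200,440,60,350)),.009,P)
rep('knobtop',m(im,(8,60,120),(25,255,255),(270,370,100,350)),.03,P)
E
python3 go.py .499 .246 .028 106.7
```

```text
clock: 16.02
position: [0.4981, 0.2469, 0.158]
eef_rot: [-0.001, -0.147, 0.989, -0.0]
contact_force: [0.5, -1.6, 0.2]
finger_gap: 0.608
gripper_force: 0.0
disc [319.5 187.2] [0.4985 0.2461 0.009 ] rect [array([0.4998, 0.2462]), array([0.0625, 0.0617]), np.float64(62.0232)]
knobtop [319.4 193.5] [0.4988 0.2461 0.03  ] rect [array([0.4984, 0.2461]), array([0.0223, 0.0204]), np.float64(16.8484)]
shift [-0.002  0.001  0.326] turn [-0.001 -0.001  0.001] pos [0.4986 0.2456 0.1582] t 16.07 gap 0.598
```

View pics/w_c.png

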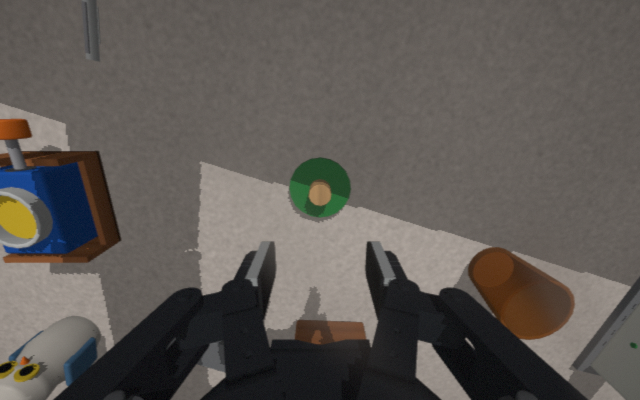

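The cover is centred at (320,190) between the fingers, at (0.499,0.246).

```bash
python3 -m crank '[{"x":-0.001,"y":0.001,"z":0.06,"rx":0,"ry":0,"rz":0,"hand":0},{"x":-0.001,"y":0.001,"z":0.14,"rx":0,"ry":0,"rz":0,"hand":0},{"x":-0.001,"y":0.001,"z":0.2,"rx":0,"ry":0,"rz":0,"hand":0},{"x":-0.001,"y":0.001,"z":0.25,"rx":0,"ry":0,"rz":0,"hand":0},{"x":-0.001,"y":0.001,"z":0.285,"rx":0,"ry":0,"rz":0,"hand":0},{"x":-0.001,"y":0.001,"z":0.31,"rx":0,"ry":0,"rz":0,"hand":0},{"x":-0.001,"y":0.001,"z":0.322,"rx":0,"ry":0,"rz":0,"hand":0},{"x":-0.001,"y":0.001,"z":0.322,"rx":0,"ry":0,"rz":0,"hand":0}]'
python3 -m crank '[{"x":0,"y":0,"z":0,"rx":0,"ry":0,"rz":0,"hand":-1},{"x":0,"y":0,"z":0,"rx":0,"ry":0,"rz":0,"hand":-1},{"x":0,"y":0,"z":0,"rx":0,"ry":0,"rz":0,"hand":-1},{"x":0,"y":0,"z":0,"rx":0,"ry":0,"rz":0,"hand":-1},{"x":0,"y":0,"z":0,"rx":0,"ry":0,"rz":0,"hand":-1},{"x":0,"y":0,"z":0,"rx":0,"ry":0,"rz":0,"hand":-1}]' 25
```

```text
clock: 16.73
position: [0.499, 0.2458, 0.0298]
eef_rot: [-0.001, -0.145, 0.989, -0.0]
contact_force: [0.2, -0.3, -0.4]
finger_gap: 0.505
gripper_force: 0.0
clock: 17.23
position: [0.4995, 0.2466, 0.0313]
eef_rot: [0.001, -0.145, 0.989, 0.0]
contact_force: [-1.5, -1.6, 8.2]
finger_gap: 0.242
gripper_force: 24.7
```

```bash
python3 -m crank '[{"x":0,"y":0,"z":-0.02,"rx":0,"ry":0,"rz":0,"hand":-1},{"x":0,"y":0,"z":-0.07,"rx":0,"ry":0,"rz":0,"hand":-1},{"x":0,"y":0,"z":-0.14,"rx":0,"ry":0,"rz":0,"hand":-1},{"x":0,"y":0,"z":-0.22,"rx":0,"ry":0,"rz":0,"hand":-1},{"x":0,"y":0,"z":-0.3,"rx":0,"ry":0,"rz":0,"hand":-1},{"x":0,"y":0,"z":-0.33,"rx":0,"ry":0,"rz":0,"hand":-1},{"x":0,"y":0,"z":-0.33,"rx":0,"ry":0,"rz":0,"hand":-1}]'
python3 go.py .590 -.0066 .163 106.7
```

```text
clock: 17.82
position: [0.5001, 0.2471, 0.1661]
eef_rot: [0.002, -0.145, 0.989, 0.001]
contact_force: [-0.3, 0.5, -0.4]
finger_gap: 0.246
gripper_force: 24.6
shift [-0.033 -0.672  0.007] turn [0.001 0.003 0.   ] pos [0.5001 0.2471 0.1661] t 17.82 gap 0.246
```

```bash
python3 -m crank '[{"x":-0.002,"y":-0.04,"z":0,"rx":0,"ry":0,"rz":0,"hand":-1},{"x":-0.006,"y":-0.12,"z":0,"rx":0,"ry":0,"rz":0,"hand":-1},{"x":-0.01,"y":-0.2,"z":0,"rx":0,"ry":0,"rz":0,"hand":-1},{"x":-0.014,"y":-0.28,"z":0,"rx":0,"ry":0,"rz":0,"hand":-1},{"x":-0.018,"y":-0.36,"z":0,"rx":0,"ry":0,"rz":0,"hand":-1},{"x":-0.022,"y":-0.44,"z":0,"rx":0,"ry":0,"rz":0,"hand":-1},{"x":-0.026,"y":-0.52,"z":0,"rx":0,"ry":0,"rz":0,"hand":-1},{"x":-0.03,"y":-0.6,"z":0,"rx":0,"ry":0,"rz":0,"hand":-1},{"x":-0.033,"y":-0.65,"z":0,"rx":0,"ry":0,"rz":0,"hand":-1},{"x":-0.033,"y":-0.672,"z":0,"rx":0.001,"ry":0.003,"rz":0,"hand":-1}]'
python3 -m crank '[{"x":0,"y":0,"z":0,"rx":0,"ry":0,"rz":0,"hand":-1},{"x":0,"y":0,"z":0,"rx":0,"ry":0,"rz":0,"hand":-1},{"x":0,"y":0,"z":0,"rx":0,"ry":0,"rz":0,"hand":-1}]'
python3 - <<'E'
from m2 import *
im,_,P=grab('wrist'); cv2.imwrite('pics/w_g.png',im[:,:,::-1]); z=bot.observe()['position'][2]-.0313
rep('disc',m(im,(50,90,30),(85,255,255),(200,440,60,399)),z+.009,P)
E
python3 go.py .590 -.0066 .089 106.7
```

```text
clock: 18.65
position: [0.5894, -0.0107, 0.162]
eef_rot: [-0.003, -0.144, 0.99, -0.002]
contact_force: [0.5, -0.5, -0.8]
finger_gap: 0.245
gripper_force: 24.7
clock: 18.9
position: [0.5888, -0.0052, 0.1624]
eef_rot: [-0.002, -0.146, 0.989, -0.001]
contact_force: [0.3, -0.1, -1.2]
finger_gap: 0.242
gripper_force: 24.7
disc [328.7 219.6] [ 0.5714 -0.0055  0.1402] rect [array([ 0.5731, -0.0034]), array([0.0589, 0.0335]), np.float64(89.5734)]
shift [-0.003 -0.004  0.184] turn [-0.001 -0.003  0.002] pos [ 0.5888 -0.0053  0.1625] t 18.95 gap 0.243
```

```bash
python3 - <<'E'
from m2 import *
from scipy.optimize import least_squares
im,_,P=grab('wrist'); s=bot.observe(); z=s['position'][2]-.0313
c=m(im,(45,60,20),(90,255,255),(200,440,60,399))[:,0]
print(c[:,0].min(),c[:,0].max(),c[:,1].min(),c[:,1].max())
top={}
for u,v in c: top[u]=min(v,top.get(u,999))
W=np.array([ray(p,P,u,v-.5,z+.008)[:2] for u,v in top.items()])
for r in(.032,):
  f=least_squares(lambda t:np.hypot(*(W-t).T)-r,[.588,-.006],loss='soft_l1',f_scale=.001); print(f.x.round(4),np.abs(f.fun).max(), 'tcp',s['position'].round(4))
E
```

```text
268 372 194 261
[ 0.5887 -0.0056] 0.000846584009779671 tcp [ 0.5889 -0.0055  0.1626]
```

```bash
python3 -m crank '[{"x":-0.003,"y":-0.003,"z":0.03,"rx":-0.001,"ry":-0.003,"rz":0.001,"hand":-1},{"x":-0.003,"y":-0.003,"z":0.07,"rx":-0.001,"ry":-0.003,"rz":0.001,"hand":-1},{"x":-0.003,"y":-0.003,"z":0.105,"rx":-0.001,"ry":-0.003,"rz":0.001,"hand":-1},{"x":-0.003,"y":-0.003,"z":0.13,"rx":-0.001,"ry":-0.003,"rz":0.001,"hand":-1},{"x":-0.003,"y":-0.003,"z":0.145,"rx":-0.001,"ry":-0.003,"rz":0.001,"hand":-1},{"x":-0.003,"y":-0.003,"z":0.15,"rx":-0.001,"ry":-0.003,"rz":0.001,"hand":-1},{"x":-0.003,"y":-0.003,"z":0.15,"rx":-0.001,"ry":-0.003,"rz":0.001,"hand":-1},{"x":-0.003,"y":-0.003,"z":0.15,"rx":-0.001,"ry":-0.003,"rz":0.001,"hand":-1}]'
python3 go.py .590 -.0066 .0925 106.7
```

```text
clock: 19.67
position: [0.5906, -0.0079, 0.103]
eef_rot: [0.0, -0.145, 0.989, -0.0]
contact_force: [0.7, 0.2, -0.7]
finger_gap: 0.243
gripper_force: 24.7
shift [0.001 0.003 0.026] turn [-0.     0.    -0.001] pos [ 0.5906 -0.0079  0.103 ] t 19.67 gap 0.243
```

```bash
python3 -m crank '[{"x":0.001,"y":0.002,"z":0.006,"rx":0,"ry":0,"rz":0,"hand":-1},{"x":0.001,"y":0.002,"z":0.011,"rx":0,"ry":0,"rz":0,"hand":-1},{"x":0.001,"y":0.002,"z":0.016,"rx":0,"ry":0,"rz":0,"hand":-1},{"x":0.001,"y":0.002,"z":0.021,"rx":0,"ry":0,"rz":0,"hand":-1},{"x":0.001,"y":0.002,"z":0.025,"rx":0,"ry":0,"rz":0,"hand":-1},{"x":0.001,"y":0.002,"z":0.025,"rx":0,"ry":0,"rz":0,"hand":-1}]'
python3 go.py .590 -.0066 .0925 106.7
```

```text
clock: 20.17
position: [0.5897, -0.0074, 0.0924]
eef_rot: [-0.0, -0.145, 0.989, -0.0]
contact_force: [0.1, 0.3, -0.3]
finger_gap: 0.24
gripper_force: 24.7
shift [-0.001  0.002 -0.   ] turn [-0.    -0.    -0.001] pos [ 0.5897 -0.0074  0.0924] t 20.17 gap 0.24
```

```bash
python3 -m crank '[{"x":0,"y":0.001,"z":0.002,"rx":0,"ry":0,"rz":0,"hand":-1},{"x":0,"y":0.001,"z":0.0035,"rx":0,"ry":0,"rz":0,"hand":-1},{"x":0,"y":0.001,"z":0.0035,"rx":0,"ry":0,"rz":0,"hand":-1},{"x":0,"y":0.001,"z":0.0035,"rx":0,"ry":0,"rz":0,"hand":-1}]'
```

```text
clock: 20.5
position: [0.5898, -0.0074, 0.0921]
eef_rot: [0.0, -0.145, 0.989, -0.0]
contact_force: [-6.3, -3.1, 23.3]
finger_gap: 0.246
gripper_force: 26.7
```

Contact came at the expected seated height (0.0921 against 0.0923). Releasing.

```bash
python3 -m crank '[{"x":0,"y":0,"z":-0.003,"rx":0,"ry":0,"rz":0,"hand":-1},{"x":0,"y":0,"z":-0.003,"rx":0,"ry":0,"rz":0,"hand":-0.2},{"x":0,"y":0,"z":-0.003,"rx":0,"ry":0,"rz":0,"hand":0.2},{"x":0,"y":0,"z":-0.003,"rx":0,"ry":0,"rz":0,"hand":0.2},{"x":0,"y":0,"z":-0.003,"rx":0,"ry":0,"rz":0,"hand":0.2},{"x":0,"y":0,"z":-0.05,"rx":0,"ry":0,"rz":0,"hand":0.2},{"x":0,"y":0,"z":-0.13,"rx":0,"ry":0,"rz":0,"hand":0.2},{"x":0.04,"y":0,"z":-0.22,"rx":0,"ry":0,"rz":0,"hand":0.2},{"x":0.13,"y":0,"z":-0.26,"rx":0,"ry":0,"rz":0,"hand":0.2},{"x":0.13,"y":0,"z":-0.26,"rx":0,"ry":0,"rz":0,"hand":0.2}]'
python3 -m crank '[{"x":0,"y":0,"z":0,"rx":0,"ry":0,"rz":0,"hand":0.2},{"x":0,"y":0,"z":0,"rx":0,"ry":0,"rz":0,"hand":0.2},{"x":0,"y":0,"z":0,"rx":0,"ry":0,"rz":0,"hand":0.2}]'
python3 - <<'E'
from m2 import *
im,_,P=grab('wrist'); cv2.imwrite('pics/w_z.png',im[:,:,::-1])
rep('disc',m(im,(45,60,20),(90,255,255),(150,500,60,399)),.070,P)
rep('woodknob',m(im,(10,50,120),(25,180,255),(280,370,150,399)),.093,P)
rep('knob',m(im,(4,150,60),(12,255,255),(150,500,0,300)),.042,P)
E
```

```text
clock: 21.33
position: [0.536, -0.0237, 0.198]
eef_rot: [-0.0, -0.144, 0.99, -0.001]
contact_force: [0.5, -0.6, 1.1]
finger_gap: 0.599
gripper_force: 0.0
clock: 21.58
position: [0.5403, -0.0216, 0.1945]
eef_rot: [-0.0, -0.145, 0.989, 0.0]
contact_force: [0.3, 1.3, 0.1]
finger_gap: 0.599
gripper_force: 0.0
disc [319.8 241.2] [ 0.5885 -0.0078  0.07  ] rect [array([ 0.5896, -0.0076]), array([0.0647, 0.0625]), np.float64(26.7523)]
woodknob [353.6 271.6] [0.5988 0.0291 0.093 ] rect [array([0.5983, 0.0288]), array([0.0044, 0.0066]), np.float64(16.6273)]
knob [320.3 163.7] [ 0.5176 -0.0284  0.042 ] rect [array([ 0.518 , -0.0281]), array([0.0187, 0.0257]), np.float64(16.6259)]
```

View pics/w_z.png

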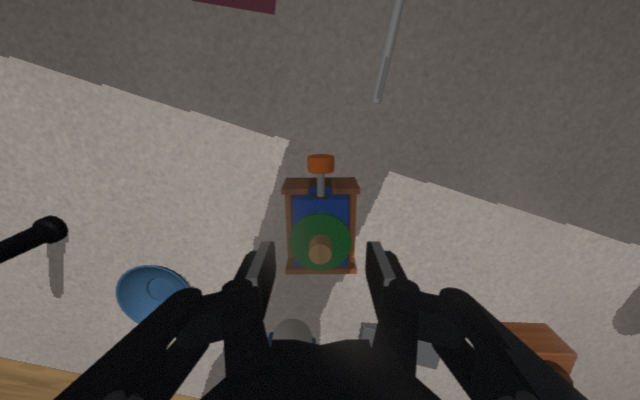

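The cover sits centred on the rim: disc at (320,241), about 1 mm off centre and round when cast at its seated height. The orange knob is home at (320,164), the lamp is down in the cradle, and the arm is clear.

```bash
python3 -c "
from plant import bot
print(bot.sign_off())"
```

```text
the job is handed in; nothing more can be done
None
```

I handed the job in at about 22 s of the 58 s limit: the lamp is down in its cradle, the knob went out to its stop and eased back home, and the cover sits on the rim about 1 mm off centre; the sign-off gave no verdict.

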